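Hold the seal of a pipe-fitting leak tester shut

ROBOT

A 6-joint arm with a two-finger parallel gripper is mounted at the origin on a cart in front of the work surface, level with it; the furniture and walls round the work are solid. World frame = base frame: x ahead of the robot, y to its left, z up, the work surface at z = 0. Lengths are in m, angles in rad, forces in N, time in s.
With the tool pointing down it reaches from about 0.35 to 0.85 m from the base axis. Payload 8.1 kg.
Tool frame: the origin (TCP) lies midway between the tips of the shut fingers; the grasp point (between the pads) lies 19 mm behind it (robot.tcp_to_grasp is the distance from the TCP to the grasp point, in m); z points along the fingers, y is the direction in which the jaws open and shut (so a half turn about z gives the same grasp; the last joint's range is limited). The gripper opens to 93 mm and grips with 3 to 60 N. Pads are 15 mm wide; open, the fingers measure 128 mm over their backs; the gripper's body (75 mm by 188 mm) begins 65 mm behind the grasp point.
Start: joints at [-1.335, 0.13, 1.488, -0, 1.523, -0.085], TCP at [0.189, -0.569, 0.219] pointing down, gripper open.
Joint ranges: [-2.96, 2.96], [-0.89, 2.26], [0.02, 2.5], [-1.34, 4.48], [0, 2.73], [-2.66, 2.66]. Speed limits (rad/s): [2.39, 2.39, 2.79, 3.14, 3.14, 3.14].

INTERFACE

Orientations are given as a rotation vector (axis times angle).
In Python, from plant import robot gives the robot as it stands.
- The arm moves only by the tool send_rows, never from a script. Its argument "series" is a list of rows, each an object of numbers: "wx", "wy", "wz": the turn, a rotation vector about the world's x, y, z in rad; "dx", "dy", "dz": the shift along the world's x, y, z in cm; "fingers": the closure in counts, from 0 (fully open) to 255 (shut). In form: [{"wx": .., "wy": .., "wz": .., "dx": .., "dy": .., "dz": .., "fingers": ..}, ...]. A call has 1 to 20 rows; each row shifts and turns the pose as measured when the row begins; what a row does not reach is not made up. A row lasts 1/12 s, in which the tool goes at most 41.7 mm and 7.16 degrees, less where a joint would pass 70% of its speed; a pose out of reach is approached as far as the arm can. A call is refused whole if a number of a shift passes 4.17 or a number of a turn 0.125, either way. A call with a gripper value outside its range is refused whole. The fingers move at their own pace and stop on an object; "newtons" is the grip in N (left out, the last holds). Time passes only in rows, so rows that do not move let the fingers close. It gives the time, the measured TCP pose, the force and the opening at its end, in the units of the state.
- robot.read_state(): the state, without advancing time (a new reading comes with each control period).
- robot.read_camera(name): name is "scene" or "top" or "wrist"; returns the picture (384x512x3 uint8, red, green, blue); there is no depth.
- robot.camera_info(name): a dict with "intrinsics" (3x3 intrinsics, pixels), "extrinsics" (4x4, takes a point from world to camera coordinates); the wrist camera has in their place "tool_from_camera" (4x4, takes a point from camera to tool coordinates, whose origin is the TCP and whose axes are the flange's). Camera axes: x right, y up, looking along -z (the intrinsics and any distortion apply to the point x, -y, -z); pixel columns grow to the right and rows downward; lengths in m; the calibration is good to about 2 mm. The wrist camera is an equidistant fisheye: a pixel r from the principal point sees the ray r / f radians off the axis. A picture is of the moment at which its call begins: read the wrist's pose just before it. camera_info takes no time and is no camera call.
- robot.close_job(): hands the job in, once; it reports no verdict.
The state is a dict: "t": time; "q": joint angles; "dq": joint speeds; "joint_torque": joint torques, N m; "tool_pos": TCP position; "orientation": TCP orientation; "force": force on the tool from outside, world axes, zero at the start; "wrist_torque": the same for the moment, N m; "opening": finger opening in m.
Only numpy, scipy, OpenCV 4.12 (cv2) and the standard library are available. Lean on these libraries where they do the work, as an engineer would, in place of code of your own. Each camera call takes 0.05 s, during which the arm holds its last target.

TASK

Leak-test the pipe fitting on the bench tester: with the lever still up, crank the small handwheel anticlockwise, taking as many grips as it needs, until the pointer on the sliding carriage stands exactly over the fixed pointer, so that the fitting is in line below the rubber seal. Then press the spring lever down by its black paddle until the lever is level, which closes the seal on the fitting, and hold it there: finish while still holding it level, not bottomed out, with the pointers still in line. Leave the loose things round the tester where they are.

Things in the scene. Friction and masses are not known exactly. Their poses are not given: they have to be found in the camera images.
- press_stand: the grey bench leak tester, fixed to the bench; base plate 140 (x) x 360 (y) x 18 mm, origin on the bench near the plate's middle (the plate reaches 170 mm to +y and 190 mm to -y of it). Its -x side is the front, +y is its left. At the right stands the handwheel, at the left a column (its top 238 mm high, at local x 0.05 to 0.08) with a head that overhangs the carriage and carries the ram with the rubber seal; the lever points from the column to the front (-x).
- wheel_center (a point): centre of the handwheel, a horizontal steel wheel 60 mm in diameter and 12 mm thick with three spokes, on an upright shaft, its centre 108 mm above the bench; turn it about the vertical axis. It can be gripped from above across its full diameter; below it are a 14 mm shaft and, from 34 mm below its centre down, the housing, 50 mm in diameter.
- handwheel (a joint): angle of the handwheel in rad, growing anticlockwise as seen from above; each radian slides the carriage 16 mm to the left (+y of press_stand). It starts somewhere between about 0 and 1.7, the pointers are in line at 4.6, the stop is at 6.1. Light friction (0.06 N m); it stays where it is left.
- carriage_pointer (a point): tip of the downward pointer on the front of the carriage (aluminium block 70 x 70 x 22 mm which carries the steel pipe reducer upright); it moves along y of press_stand, 34 mm above the bench.
- fixed_pointer (a point): tip of the upward pointer on the base plate, 36 mm above the bench; the carriage is in place when its pointer is right above this one.
- paddle_top (a point): centre of the upper face of the black paddle (56 mm along the lever x 50 mm wide x 14 mm thick) at the free front end of the lever, 160 mm from the pivot. The pivot lies 220 mm above the bench, at x = 0.065, y = 0.10 of press_stand. At rest this point stands about 290 mm above the bench, level it is about 227 mm above it.
- press_lever (a joint): angle of the lever in rad: 0 at rest (0.40 rad, 23 degrees, above level), growing as the paddle is pressed down; 0.40 is level, 0.62 is the bottom stop. The hinge axis is along y of press_stand; the arm leans forward (-x) from its pivot. A spring pushes it back up: about 3 N at the paddle to start it, about 8 N to hold it level.
- seal_pad: round rubber seal, 52 mm across, on the sprung lower end of the ram, 115 mm above the bench at rest; it goes down 45 mm per rad of the lever and meets the fitting at about 0.22 rad when the fitting is below it. Origin at the middle of its underside.
- carriage: the sliding carriage with the fitting; origin in the middle of its aluminium block, 34 mm above the bench. The top of the fitting is 105 mm above the bench.
- flux_tin: loose round blue tin, 77 mm across, 39 mm high, in front of the tester; origin under its centre. To be left alone.
- nipple: loose short threaded steel pipe, 70 mm long, 27 mm thick, lying right of the tester; origin under its centre. To be left alone.
- nut: loose steel nut, 41 x 47 x 18 mm, right and in front of the tester; origin under its centre. To be left alone.
- hemp_reel: loose reel, 61 mm across, 56 mm high, left of the tester; origin under its centre. To be left alone.

How it is judged:
On the way:
1. the carriage pointer stands over the fixed pointer (within 4 mm) while the lever is still up (horizontal distance between carriage_pointer and fixed_pointer below 0.004 m and value of joint press_lever below 0.08 rad), for 0.2 s.
At the end, for the whole second after the job is handed in: The pointers are in line within 4 mm, the lever is level within 0.08 rad (joint 0.32 to 0.48), the seal presses on the fitting with over 1 N, and the robot itself is holding the paddle down (over 2 N) (horizontal distance between carriage_pointer and fixed_pointer below 0.004 m and value of joint press_lever between 0.32 and 0.48 rad and contact force between seal_pad and carriage above 1 N and contact force between any of the fingers, the arm and press_lever_c2 above 2 N); the arm keeps its last pose, push and grip.
It fails at once if a loose thing beside the tester is shifted by more than 30 mm (distance of any of flux_tin, nipple, nut, hemp_reel from where it was at the start of the episode above 0.03 m).
It also fails if it takes over 66 s, if anything falls off the work surface, if the arm or the gripper's body presses on something with over 40 N, if the wrist force passes 120 N, or if a joint passes its speed limit or range.

## Working session

There is one attempt and no reset: what is moved stays moved. The work goes in short steps, Python scripts to look and compute and a tool call to move; the robot and the scene stay as the last step left them, time stands still between calls to the robot, and variables do not carry over. Pictures are saved under pics/ and viewed, and the job is handed in when it is done.

Besides the shell and the picture viewer there is one more tool, called after "Request:" as name([rows], argument=value, ...), one row to a line, values as JSON. send_rows: Moves the arm, as the interface text tells. Its arguments: {"type":"object","properties":{"series":{"type":"array","items":{"type":"object","properties":{"wx":{"type":"number"},"wy":{"type":"number"},"wz":{"type":"number"},"dx":{"type":"number"},"dy":{"type":"number"},"dz":{"type":"number"},"fingers":{"type":"number"}}}},"newtons":{"type":"number"}},"required":["series"]}

```bash
ls; mkdir -p pics; python3 - <<'E'
from plant import robot
import cv2,numpy as np
s=robot.read_state();print(s)
for n in("scene","top","wrist"):
    cv2.imwrite(f"pics/{n}0.png",cv2.cvtColor(robot.read_camera(n),cv2.COLOR_RGB2BGR))
    print(n,{k:np.round(v,4).tolist() if not isinstance(v,str) else v for k,v in robot.camera_info(n).items()})
E
```

```text
pics
{'t': 0.0, 'q': array([-1.33539728e+00,  1.31138132e-01,  1.48929141e+00, -1.84686680e-05,
        1.52299242e+00, -8.54421693e-02]), 'dq': array([ 5.50937462e-04, -9.50665525e-04, -1.49369282e-03, -1.81891987e-04,
        7.55124594e-04, -2.25711763e-06]), 'joint_torque': array([-5.47922718e-04, -5.59856558e+01, -4.91753983e+01,  7.66737806e-02,
        3.55784199e-02, -1.49923981e-04]), 'tool_pos': array([ 0.18907526, -0.56882556,  0.21759455]), 'orientation': array([-3.09945557e+00, -5.01527593e-01,  2.43999514e-04]), 'force': array([ 1.00887592,  0.64798773, -0.04901993]), 'wrist_torque': array([ 0.01295203, -0.00666982,  0.00512891]), 'opening': 0.09344839304588026}
scene {'intrinsics': [[395.7144, 0.0, 248.6485], [0.0, 395.7144, 198.3367], [0.0, 0.0, 1.0]], 'extrinsics': [[0.9684, -0.2495, 0.0031, -0.5328], [0.0945, 0.3784, 0.9208, -0.2367], [-0.2309, -0.8914, 0.39, -1.231], [0.0, 0.0, 0.0, 1.0]]}
top {'intrinsics': [[428.4693, 0.0, 254.2506], [0.0, 428.4693, 191.9177], [0.0, 0.0, 1.0]], 'extrinsics': [[0.0002, -1.0, -0.01, 0.011], [0.9959, -0.0008, 0.0909, -0.5754], [-0.0909, -0.01, 0.9958, -1.4344], [0.0, 0.0, 0.0, 1.0]]}
wrist {'intrinsics': [[297.3186, 0.0, 257.7309], [0.0, 297.3186, 190.4527], [0.0, 0.0, 1.0]], 'tool_from_camera': [[-0.0007, 0.9645, 0.2639, 0.073], [1.0, 0.0003, 0.0018, -0.0], [0.0016, 0.2639, -0.9645, -0.1664], [0.0, 0.0, 0.0, 1.0]]}
```

View pics/scene0.png

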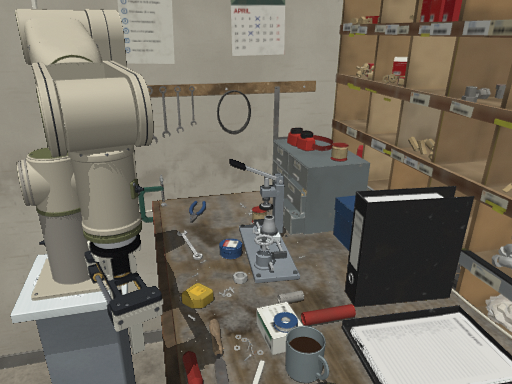

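View pics/top0.png

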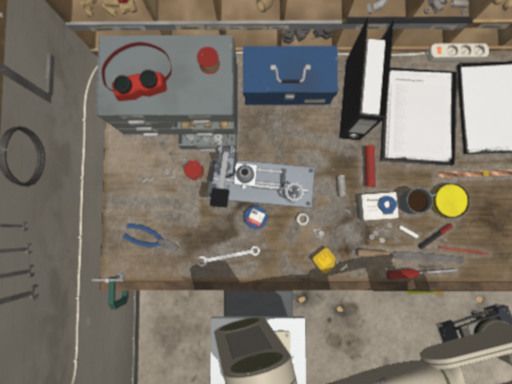

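View pics/wrist0.png

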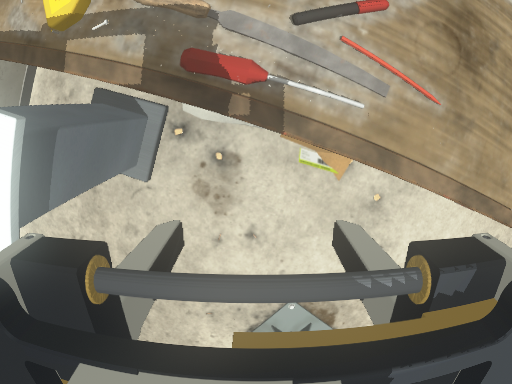

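```bash
python3 - <<'E'
import cv2
a=cv2.imread("pics/top0.png")[125:245,180:350];cv2.imwrite("pics/topc.png",cv2.resize(a,None,fx=4.6,fy=4.6,interpolation=cv2.INTER_CUBIC))
a=cv2.imread("pics/scene0.png")[140:300,180:340];cv2.imwrite("pics/scenec.png",cv2.resize(a,None,fx=3.7,fy=3.7,interpolation=cv2.INTER_CUBIC))
E
```

```text
(no output)
```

View pics/topc.png

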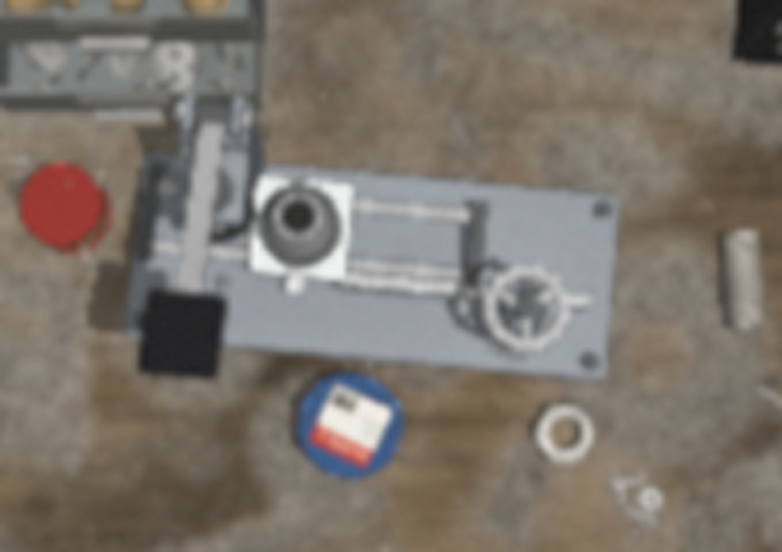

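View pics/scenec.png

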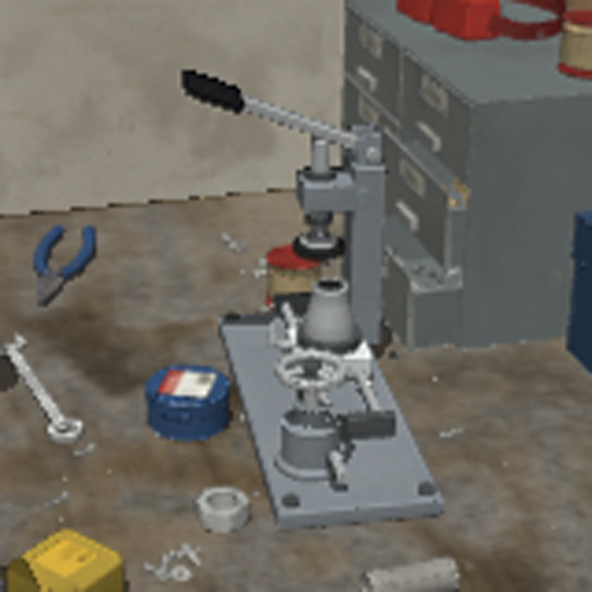

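```bash
cat > h.py <<'E'
import numpy as np,cv2
from scipy.spatial.transform import Rotation as R
from plant import robot
def ray(name,u,v):
    c=robot.camera_info(name);K=np.array(c["intrinsics"]);E=np.array(c["extrinsics"])
    d=np.array([(u-K[0,2])/K[0,0],-(v-K[1,2])/K[1,1],-1.])
    Rm=E[:3,:3];return -Rm.T@E[:3,3],Rm.T@d
def atz(name,u,v,z):
    o,d=ray(name,u,v);return o+d*(z-o[2])/d[2]
def proj(name,p):
    c=robot.camera_info(name);K=np.array(c["intrinsics"]);E=np.array(c["extrinsics"])
    q=E[:3,:3]@np.asarray(p)+E[:3,3];return K[0,0]*q[0]/-q[2]+K[0,2],K[1,1]*-q[1]/-q[2]+K[1,2]
def wproj(p,s):
    c=robot.camera_info("wrist");K=np.array(c["intrinsics"]);T=np.array(c["tool_from_camera"])
    t=R.from_rotvec(s["orientation"]).as_matrix().T@(np.asarray(p)-s["tool_pos"])
    q=T[:3,:3].T@(t-T[:3,3]);x,y,z=q[0],-q[1],-q[2]
    th=np.arctan2(np.hypot(x,y),z);ph=np.arctan2(y,x);return K[0,0]*th*np.cos(ph)+K[0,2],K[1,1]*th*np.sin(ph)+K[1,2]
def wray(u,v,s):
    c=robot.camera_info("wrist");K=np.array(c["intrinsics"]);T=np.array(c["tool_from_camera"])
    a,b=(u-K[0,2])/K[0,0],(v-K[1,2])/K[1,1];th=np.hypot(a,b);ph=np.arctan2(b,a)
    d=np.array([np.sin(th)*np.cos(ph),-np.sin(th)*np.sin(ph),-np.cos(th)])
    Rm=R.from_rotvec(s["orientation"]).as_matrix()
    return s["tool_pos"]+Rm@T[:3,3],Rm@T[:3,:3]@d
def watz(u,v,s,z):
    o,d=wray(u,v,s);return o+d*(z-o[2])/d[2]
def snap(name,fn,crop=None,f=1):
    s=robot.read_state();im=cv2.cvtColor(robot.read_camera(name),cv2.COLOR_RGB2BGR);cv2.imwrite("pics/raw_"+fn,im)
    if crop: im=im[crop[1]:crop[3],crop[0]:crop[2]]
    cv2.imwrite("pics/"+fn,cv2.resize(im,None,fx=f,fy=f,interpolation=cv2.INTER_CUBIC));return s
E
python3 - <<'E'
from h import *
P={}
for n,(u,v),z in [("RT",(618,197),.018),("RB",(607,378),.018),("LT",(150,152),.018),("LB",(125,325),.018),("wheel",(525,307),.108),("fit",(298,215),.105),("cptr",(294,286),.036),("paddle",(181,334),.29),("tin",(350,425),.039),("nut",(565,433),.018)]:
    P[n]=atz("top",180+u/4.6,125+v/4.6,z);print(n,P[n].round(4))
d=P["RB"]-P["RT"];print(np.degrees(np.arctan2(d[1],d[0])),np.linalg.norm(d[:2]))
d=P["RT"]-P["LT"];print(np.degrees(np.arctan2(d[1],d[0])),np.linalg.norm(d[:2]))
d=P["RB"]-P["LB"];print(np.degrees(np.arctan2(d[1],d[0])),np.linalg.norm(d[:2]))
# yaw
yaw=np.arctan2(d[1],d[0])+np.pi/2
Rz=R.from_euler('z',yaw).as_matrix()
o=np.mean([P["RT"]-Rz@[.07,-.19,0],P["RB"]-Rz@[-.07,-.19,0]],0);print("origin",o,"yaw",yaw)
for n in P:print(n,(Rz.T@(P[n]-o)).round(4))
print(R.from_rotvec(robot.read_state()["orientation"]).as_matrix().round(3))
E
```

```text
RT [ 0.6593 -0.1959  0.018 ]
RB [ 0.5238 -0.186   0.018 ]
LT [0.6939 0.1549 0.018 ]
LB [0.5635 0.1724 0.018 ]
wheel [ 0.5685 -0.1182  0.108 ]
fit [0.6339 0.0407 0.105 ]
cptr [0.5907 0.0458 0.036 ]
paddle [0.5355 0.1056 0.29  ]
tin [0.4883 0.0045 0.039 ]
nut [ 0.483  -0.1545  0.018 ]
175.84070578229347 0.13588401646942241
-95.63287487388517 0.3524838385860418
-96.31967094379269 0.360601060163607
origin [ 0.61245052 -0.00210076  0.018     ] yaw -0.11029906561179992
RT [ 0.0679 -0.1874  0.    ]
RB [-0.0679 -0.1926  0.    ]
LT [0.0637 0.165  0.    ]
LB [-0.0679  0.168   0.    ]
wheel [-0.0309 -0.1202  0.09  ]
fit [0.0166 0.0449 0.087 ]
cptr [-0.0269  0.0452  0.018 ]
paddle [-0.0883  0.0986  0.272 ]
tin [-0.1241 -0.0071  0.021 ]
nut [-0.1119 -0.1657  0.    ]
[[ 0.949  0.315 -0.   ]
 [ 0.315 -0.949  0.001]
 [ 0.    -0.001 -1.   ]]
```

Request:
send_rows([
  {"dz": 1,"dx": 1.2,"dy": 1.5,"wz": -0.05},
  {"dz": 1,"dx": 2.5,"dy": 3,"wz": -0.05},
  {"dz": 0.5,"dx": 2.5,"dy": 3,"wz": -0.05},
  {"dx": 2.5,"dy": 3,"wz": -0.05},
  {"dx": 2.5,"dy": 3,"wz": -0.05},
  {"dx": 2.5,"dy": 3,"wz": -0.05},
  {"dx": 2.5,"dy": 3,"wz": -0.05},
  {"dx": 2.5,"dy": 3,"wz": -0.05},
  {"dx": 2.5,"dy": 3,"wz": -0.05},
  {"dx": 2.5,"dy": 3,"wz": -0.05},
  {"dx": 2.5,"dy": 3,"wz": -0.05},
  {"dx": 2.5,"dy": 3,"wz": -0.05},
  {"dx": 2.5,"dy": 3,"wz": -0.05},
  {"dx": 2.5,"dy": 3,"wz": -0.05},
  {"dx": 2,"dy": 2.4,"wz": -0.05},
  {"dx": 1,"dy": 1},
])

```text
schema error: expected keys wx, wy, wz, dx, dy, dz, fingers
```

```bash
python3 - <<'E'
from h import *
s=snap("wrist","w1.png",None,1.5)
print(s["t"],s["tool_pos"],s["q"],s["orientation"],s["force"])
Y=R.from_rotvec(s["orientation"]).as_matrix()[:,1];print(np.arctan2(Y[1],Y[0]))
print(wproj([.5685,-.1182,.108],s))
E
```

```text
0.15 [ 0.18911109 -0.56896052  0.21785275] [-1.33540248e+00  1.30944080e-01  1.48903226e+00 -1.29142946e-06
  1.52299505e+00 -8.53857882e-02] [-3.09991349e+00 -5.01502411e-01  1.64234442e-04] [ 0.4682869  -0.72236007 -0.02841707]
-1.25001655263297
(np.float64(49.75309717962014), np.float64(-138.5685557229151))
```

View pics/w1.png

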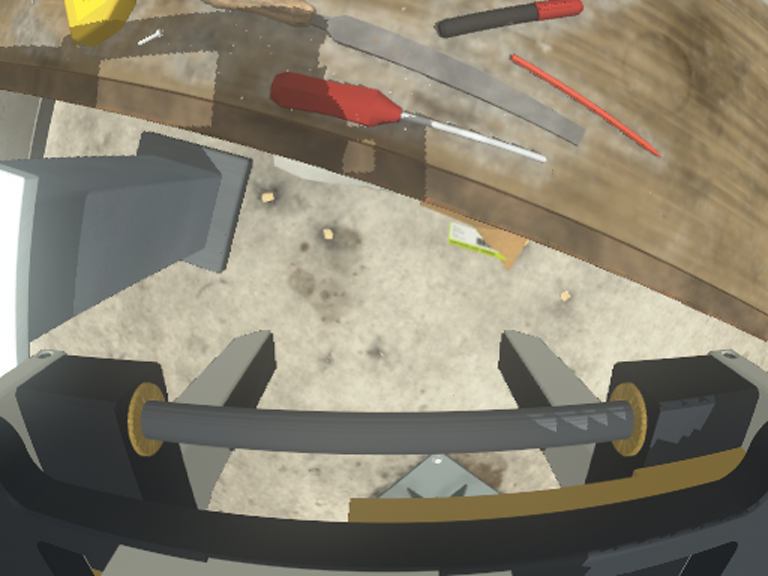

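All keys are needed in each row.

Request:
send_rows([
  {"wx": 0,"wy": 0,"wz": -0.05,"dx": 1.2,"dy": 1.5,"dz": 1,"fingers": 0},
  {"wx": 0,"wy": 0,"wz": -0.05,"dx": 2.5,"dy": 3,"dz": 1,"fingers": 0},
  {"wx": 0,"wy": 0,"wz": -0.05,"dx": 2.5,"dy": 3,"dz": 0.5,"fingers": 0},
  {"wx": 0,"wy": 0,"wz": -0.05,"dx": 2.5,"dy": 3,"dz": 0,"fingers": 0},
  {"wx": 0,"wy": 0,"wz": -0.05,"dx": 2.5,"dy": 3,"dz": 0,"fingers": 0},
  {"wx": 0,"wy": 0,"wz": -0.05,"dx": 2.5,"dy": 3,"dz": 0,"fingers": 0},
  {"wx": 0,"wy": 0,"wz": -0.05,"dx": 2.5,"dy": 3,"dz": 0,"fingers": 0},
  {"wx": 0,"wy": 0,"wz": -0.05,"dx": 2.5,"dy": 3,"dz": 0,"fingers": 0},
  {"wx": 0,"wy": 0,"wz": -0.05,"dx": 2.5,"dy": 3,"dz": 0,"fingers": 0},
  {"wx": 0,"wy": 0,"wz": -0.05,"dx": 2.5,"dy": 3,"dz": 0,"fingers": 0},
  {"wx": 0,"wy": 0,"wz": -0.05,"dx": 2.5,"dy": 3,"dz": 0,"fingers": 0},
  {"wx": 0,"wy": 0,"wz": -0.05,"dx": 2.5,"dy": 3,"dz": 0,"fingers": 0},
  {"wx": 0,"wy": 0,"wz": -0.05,"dx": 2.5,"dy": 3,"dz": 0,"fingers": 0},
  {"wx": 0,"wy": 0,"wz": -0.05,"dx": 2.5,"dy": 3,"dz": 0,"fingers": 0},
  {"wx": 0,"wy": 0,"wz": -0.05,"dx": 2,"dy": 2.4,"dz": 0,"fingers": 0},
])

```text
t: 1.45
tool_pos: [0.5515, -0.1207, 0.241]
orientation: [-3.049, 0.741, -0.002]
force: [0.4, -0.6, -0.8]
opening: 0.0931
```

```bash
python3 - <<'E'
from h import *
s=snap("wrist","w2.png",None,1.5)
print(s["t"],s["tool_pos"],s["q"],s["orientation"],s["force"])
Y=R.from_rotvec(s["orientation"]).as_matrix()[:,1];print(np.arctan2(Y[1],Y[0]))
print(np.array(wproj([.5685,-.1182,.108],s))*1.5)
E
```

```text
1.45 [ 0.55146449 -0.12068073  0.24100485] [-0.3087692   0.02484615  1.55865736  0.00373311  1.55725293  1.73876503] [-3.04918248e+00  7.40995889e-01 -1.72071158e-03] [ 0.41517662 -0.56549892 -0.76375286]
-2.047582842044194
[373.13835568 252.80716245]
```

View pics/w2.png

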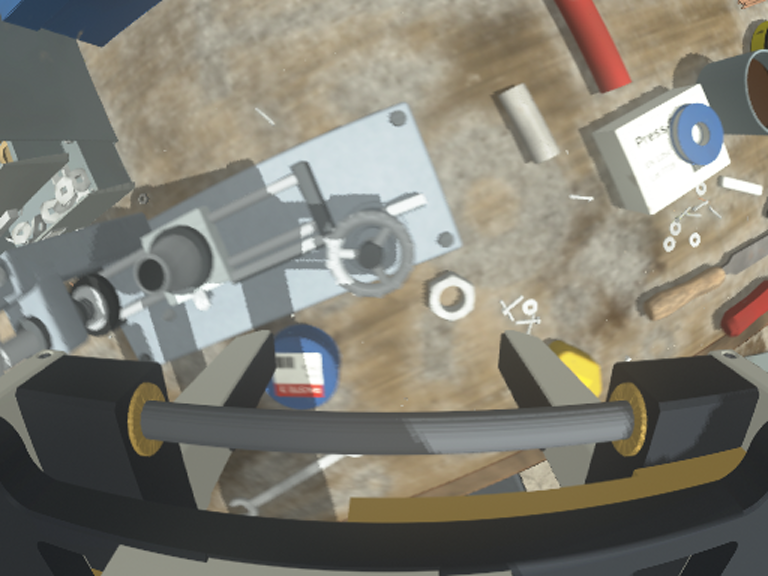

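Request:
send_rows([
  {"wx": 0,"wy": 0,"wz": 0,"dx": 1.5,"dy": 0.2,"dz": -2,"fingers": 0},
  {"wx": 0,"wy": 0,"wz": 0,"dx": 0.2,"dy": 0,"dz": -3,"fingers": 0},
  {"wx": 0,"wy": 0,"wz": 0,"dx": 0,"dy": 0,"dz": -2,"fingers": 0},
  {"wx": 0,"wy": 0,"wz": 0,"dx": 0,"dy": 0,"dz": 0,"fingers": 0},
  {"wx": 0,"wy": 0,"wz": 0,"dx": 0,"dy": 0,"dz": 0,"fingers": 0},
])

```text
t: 1.92
tool_pos: [0.5742, -0.1091, 0.1694]
orientation: [-3.048, 0.731, -0.006]
force: [-0.2, 0.2, 0.4]
opening: 0.0931
```

```bash
python3 - <<'E'
from h import *
s=snap("wrist","w3.png",None,1.5)
print(s["t"],s["tool_pos"],s["q"],s["orientation"],s["force"])
print(np.array(wproj([.5685,-.1182,.108],s))*1.5)
E
```

```text
1.9167 [ 0.57422051 -0.10907576  0.16939705] [-0.28009803  0.11175379  1.59873747  0.00727632  1.42739118  1.76032222] [-3.04816516  0.73085125 -0.0063201 ] [-0.1761008   0.22996538  0.35447513]
[407.84152328 306.27542912]
```

View pics/w3.png

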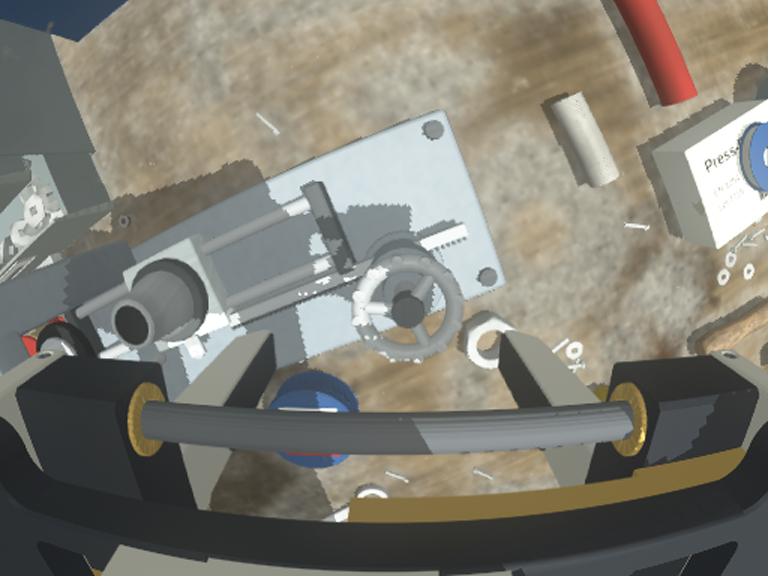

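Request:
send_rows([
  {"wx": 0,"wy": 0,"wz": 0,"dx": -0.5,"dy": -0.8,"dz": 0,"fingers": 0},
  {"wx": 0,"wy": 0,"wz": 0,"dx": 0,"dy": 0,"dz": 0,"fingers": 0},
  {"wx": 0,"wy": 0,"wz": 0,"dx": 0,"dy": 0,"dz": 0,"fingers": 0},
])

```text
t: 2.22
tool_pos: [0.5695, -0.1192, 0.1731]
orientation: [-3.048, 0.732, -0.012]
force: [-0.1, -0.5, 0.0]
opening: 0.0929
```

Request:
send_rows([
  {"wx": 0,"wy": 0,"wz": 0,"dx": 0,"dy": 0,"dz": -2,"fingers": 0},
  {"wx": 0,"wy": 0,"wz": 0,"dx": 0,"dy": 0.1,"dz": -2.5,"fingers": 0},
  {"wx": 0,"wy": 0,"wz": 0,"dx": 0,"dy": 0,"dz": -2,"fingers": 0},
  {"wx": 0,"wy": 0,"wz": 0,"dx": 0,"dy": 0,"dz": -1,"fingers": 0},
  {"wx": 0,"wy": 0,"wz": 0,"dx": 0,"dy": 0,"dz": 0,"fingers": 0},
  {"wx": 0,"wy": 0,"wz": 0,"dx": 0,"dy": 0,"dz": 0,"fingers": 0},
])

```text
t: 2.72
tool_pos: [0.5741, -0.1224, 0.1059]
orientation: [-3.048, 0.739, -0.038]
force: [-0.2, -0.4, 0.5]
opening: 0.093
```

```bash
cat >> h.py <<'E'
def rep():
    s=robot.read_state();M=R.from_rotvec(s["orientation"]).as_matrix();z=M[:,2]
    w=np.cross(z,[0,0,-1]);g=s["tool_pos"]-0.019*z
    print("t",round(s["t"],2),"tcp",s["tool_pos"].round(4),"grasp",g.round(4),"yang",round(float(np.arctan2(M[1,1],M[0,1])),3),"level turn",w.round(4),"q6",round(s["q"][5],3),"F",s["force"].round(1),"T",s["wrist_torque"].round(2),"op",round(s["opening"],4));return s
E
python3 -c "
from h import *
rep()"
```

```text
t 2.72 tcp [ 0.5741 -0.1224  0.1059] grasp [ 0.5736 -0.1224  0.1249] yang -2.046 level turn [0.0005 0.0246 0.    ] q6 1.743 F [-0.2 -0.4  0.5] T [ 0.02 -0.01 -0.02] op 0.093
```

Request:
send_rows([
  {"wx": 0,"wy": 0.025,"wz": 0,"dx": -0.5,"dy": 0.4,"dz": -0.8,"fingers": 0},
  {"wx": 0,"wy": 0,"wz": 0,"dx": 0,"dy": 0,"dz": -0.5,"fingers": 0},
  {"wx": 0,"wy": 0,"wz": 0,"dx": 0,"dy": 0,"dz": 0,"fingers": 0},
  {"wx": 0,"wy": 0,"wz": 0,"dx": 0,"dy": 0,"dz": 0,"fingers": 0},
])

```text
t: 3.05
tool_pos: [0.571, -0.1189, 0.0962]
orientation: [3.052, -0.74, 0.004]
force: [-0.0, 0.1, -0.3]
opening: 0.0931
```

```bash
python3 -c "
from h import *
rep();s=snap('wrist','w4.png',None,1.5)
print(np.array(wproj([.5685,-.1182,.108],s))*1.5)"
```

```text
t 3.05 tcp [ 0.571  -0.1189  0.0962] grasp [ 0.5709 -0.1188  0.1152] yang -2.047 level turn [0.0021 0.0023 0.    ] q6 1.755 F [-0.   0.1 -0.3] T [ 0.09  0.07 -0.02] op 0.0931
[388.31372039 368.51432407]
```

View pics/w4.png

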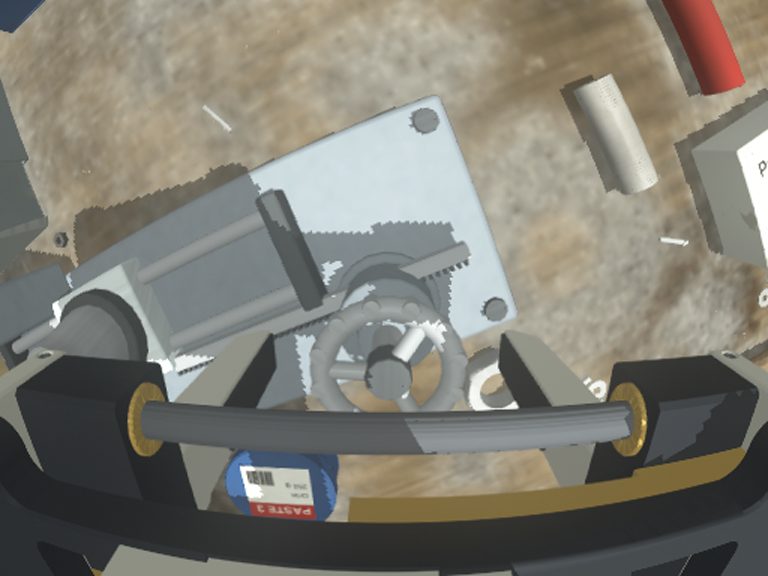

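Request:
send_rows([
  {"wx": 0,"wy": 0,"wz": 0,"dx": -0.2,"dy": 0.05,"dz": -0.5,"fingers": 0},
  {"wx": 0,"wy": 0,"wz": 0,"dx": 0,"dy": 0,"dz": 0,"fingers": 0},
  {"wx": 0,"wy": 0,"wz": 0,"dx": 0,"dy": 0,"dz": 0,"fingers": 200},
  {"wx": 0,"wy": 0,"wz": 0,"dx": 0,"dy": 0,"dz": 0,"fingers": 200},
  {"wx": 0,"wy": 0,"wz": 0,"dx": 0,"dy": 0,"dz": 0,"fingers": 200},
  {"wx": 0,"wy": 0,"wz": 0,"dx": 0,"dy": 0,"dz": 0,"fingers": 200},
  {"wx": 0,"wy": 0,"wz": 0,"dx": 0,"dy": 0,"dz": 0,"fingers": 200},
  {"wx": 0,"wy": 0,"wz": 0,"dx": 0,"dy": 0,"dz": 0,"fingers": 200},
], newtons=25)

```text
t: 3.77
tool_pos: [0.5696, -0.1186, 0.0921]
orientation: [3.051, -0.74, 0.008]
force: [-0.3, 0.2, 0.2]
opening: 0.0591
```

```bash
python3 -c "
from h import *
rep()"
```

```text
t 3.77 tcp [ 0.5696 -0.1186  0.0921] grasp [ 0.5695 -0.1185  0.1111] yang -2.047 level turn [0.0028 0.0045 0.    ] q6 1.755 F [-0.3  0.2  0.2] T [0.03 0.03 0.02] op 0.0591
```

Gripped at 59 mm opening. Turn anticlockwise.

Request:
send_rows([
  {"wx": 0,"wy": 0,"wz": 0.05,"dx": 0,"dy": 0,"dz": 0,"fingers": 200},
  {"wx": 0,"wy": 0,"wz": 0.08,"dx": 0,"dy": 0,"dz": 0,"fingers": 200},
  {"wx": 0,"wy": 0,"wz": 0.08,"dx": 0,"dy": 0,"dz": 0,"fingers": 200},
  {"wx": 0,"wy": 0,"wz": 0.08,"dx": 0,"dy": 0,"dz": 0,"fingers": 200},
  {"wx": 0,"wy": 0,"wz": 0.08,"dx": 0,"dy": 0,"dz": 0,"fingers": 200},
  {"wx": 0,"wy": 0,"wz": 0.08,"dx": 0,"dy": 0,"dz": 0,"fingers": 200},
])

```text
t: 4.27
tool_pos: [0.5698, -0.1178, 0.0921]
orientation: [-3.141, 0.015, -0.008]
force: [0.5, 1.5, -0.6]
opening: 0.0594
```

```bash
python3 -c "
from h import *
rep()"
```

```text
t 4.27 tcp [ 0.5698 -0.1178  0.0921] grasp [ 0.5697 -0.1178  0.1111] yang -1.58 level turn [-0.0009  0.0054  0.    ] q6 1.286 F [ 0.5  1.5 -0.6] T [ 0.05  0.03 -0.07] op 0.0594
```

Request:
send_rows([
  {"wx": 0,"wy": 0.003,"wz": 0.1,"dx": 0,"dy": 0,"dz": 0,"fingers": 200},
  {"wx": 0,"wy": 0,"wz": 0.1,"dx": 0,"dy": 0,"dz": 0,"fingers": 200},
  {"wx": 0,"wy": 0,"wz": 0.1,"dx": 0,"dy": 0,"dz": 0,"fingers": 200},
  {"wx": 0,"wy": 0,"wz": 0.1,"dx": 0,"dy": 0,"dz": 0,"fingers": 200},
  {"wx": 0,"wy": 0,"wz": 0.1,"dx": 0,"dy": 0,"dz": 0,"fingers": 200},
  {"wx": 0,"wy": 0,"wz": 0.1,"dx": 0,"dy": 0,"dz": 0,"fingers": 200},
  {"wx": 0,"wy": 0,"wz": 0.1,"dx": 0,"dy": 0,"dz": 0,"fingers": 200},
  {"wx": 0,"wy": 0,"wz": 0.1,"dx": 0,"dy": 0,"dz": 0,"fingers": 200},
  {"wx": 0,"wy": 0,"wz": 0.1,"dx": 0,"dy": 0,"dz": 0,"fingers": 200},
  {"wx": 0,"wy": 0,"wz": 0.1,"dx": 0,"dy": 0,"dz": 0,"fingers": 200},
])

```text
t: 5.1
tool_pos: [0.5689, -0.1164, 0.0921]
orientation: [-2.722, -1.56, 0.001]
force: [-2.6, 0.3, 0.7]
opening: 0.0596
```

```bash
python3 -c "
from h import *
rep();snap('top','t5.png',(180,125,350,245),4.6);snap('wrist','w5.png',None,1.5)"
```

```text
t 5.1 tcp [ 0.5689 -0.1164  0.0921] grasp [ 0.569  -0.1165  0.1111] yang -0.53 level turn [-0.0034 -0.0027 -0.    ] q6 0.238 F [-2.6  0.3  0.7] T [-0.1  -0.11 -0.04] op 0.0596
```

View pics/t5.png

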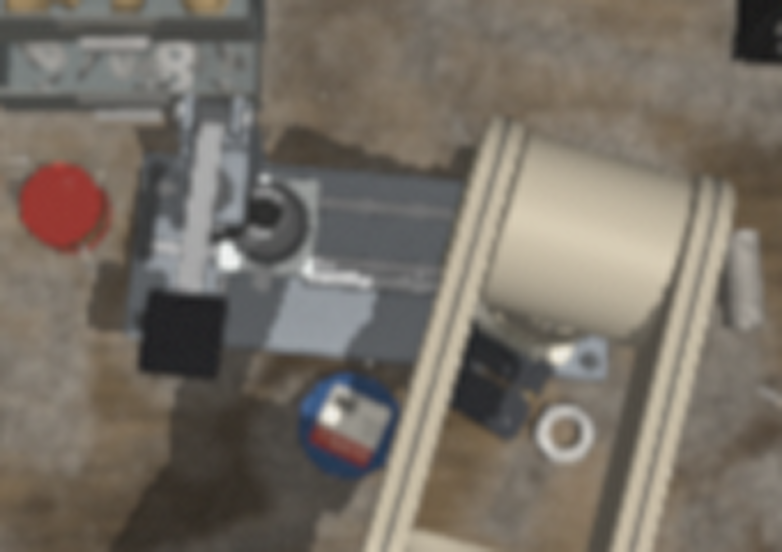

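View pics/w5.png

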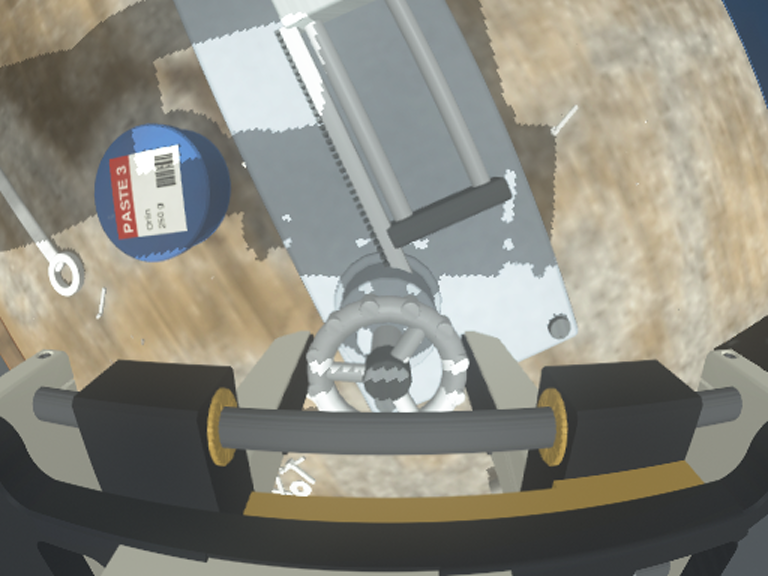

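Request:
send_rows([
  {"wx": -0.003,"wy": -0.002,"wz": 0.1,"dx": 0,"dy": -0.1,"dz": 0,"fingers": 200},
  {"wx": 0,"wy": 0,"wz": 0.1,"dx": 0,"dy": 0,"dz": 0,"fingers": 200},
  {"wx": 0,"wy": 0,"wz": 0.1,"dx": 0,"dy": 0,"dz": 0,"fingers": 200},
  {"wx": 0,"wy": 0,"wz": 0.1,"dx": 0,"dy": 0,"dz": 0,"fingers": 200},
  {"wx": 0,"wy": 0,"wz": 0.1,"dx": 0,"dy": 0,"dz": 0,"fingers": 200},
  {"wx": 0,"wy": 0,"wz": 0.1,"dx": 0,"dy": 0,"dz": 0,"fingers": 200},
  {"wx": 0,"wy": 0,"wz": 0.1,"dx": 0,"dy": 0,"dz": 0,"fingers": 200},
  {"wx": 0,"wy": 0,"wz": 0.1,"dx": 0,"dy": 0,"dz": 0,"fingers": 200},
  {"wx": 0,"wy": 0,"wz": 0.1,"dx": 0,"dy": 0,"dz": 0,"fingers": 200},
  {"wx": 0,"wy": 0,"wz": 0.1,"dx": 0,"dy": 0,"dz": 0,"fingers": 200},
  {"wx": 0,"wy": 0,"wz": 0.1,"dx": 0,"dy": 0,"dz": 0,"fingers": 200},
  {"wx": 0,"wy": 0,"wz": 0.1,"dx": 0,"dy": 0,"dz": 0,"fingers": 200},
  {"wx": 0,"wy": 0,"wz": 0.1,"dx": 0,"dy": 0,"dz": 0,"fingers": 200},
  {"wx": 0,"wy": 0,"wz": 0.1,"dx": 0,"dy": 0,"dz": 0,"fingers": 200},
  {"wx": 0,"wy": 0,"wz": 0.1,"dx": 0,"dy": 0,"dz": 0,"fingers": 200},
  {"wx": 0,"wy": 0,"wz": 0,"dx": 0,"dy": 0,"dz": 0,"fingers": 200},
  {"wx": 0,"wy": 0,"wz": 0,"dx": 0,"dy": 0,"dz": 0,"fingers": 200},
])

```text
t: 6.62
tool_pos: [0.5668, -0.1169, 0.0921]
orientation: [-0.94, -2.993, 0.005]
force: [-0.9, -0.4, -0.3]
opening: 0.0594
```

```bash
python3 -c "
from h import *
rep();snap('scene','s6.png',(220,180,320,290),5.4);snap('wrist','w6.png',None,1.5)"
```

```text
t 6.62 tcp [ 0.5668 -0.1169  0.0921] grasp [ 0.5669 -0.1169  0.1111] yang 0.962 level turn [ 0.0021 -0.0048  0.    ] q6 -1.251 F [-0.9 -0.4 -0.3] T [ 0.32 -0.24  0.02] op 0.0594
```

View pics/w6.png

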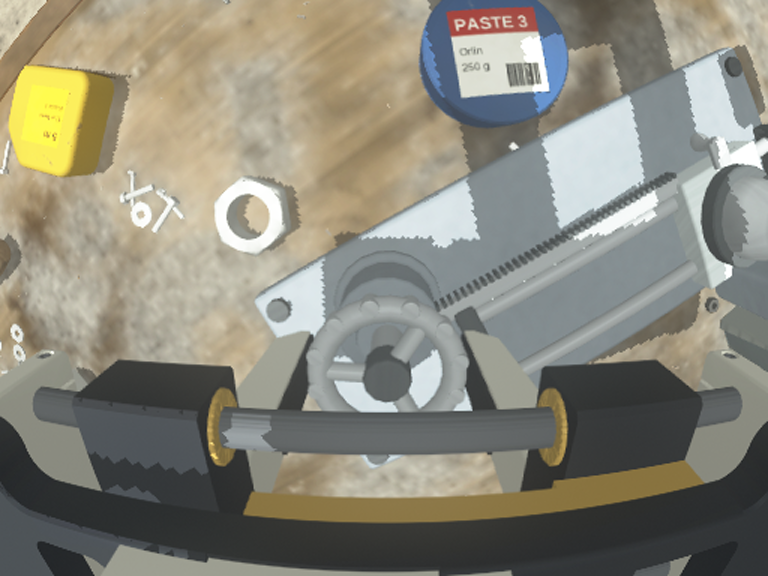

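View pics/s6.png

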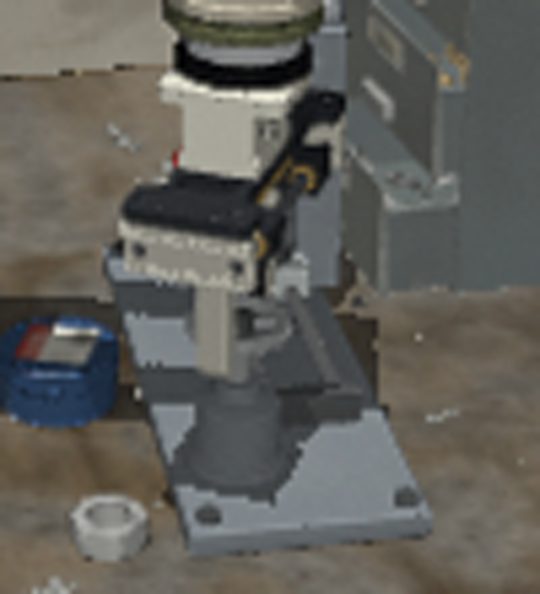

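```bash
python3 -c "
import cv2
a=cv2.imread('pics/raw_w6.png')[40:190,412:512];cv2.imwrite('pics/w6c.png',cv2.resize(a,None,fx=4,fy=4,interpolation=cv2.INTER_CUBIC))"
```

```text
(no output)
```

View pics/w6c.png

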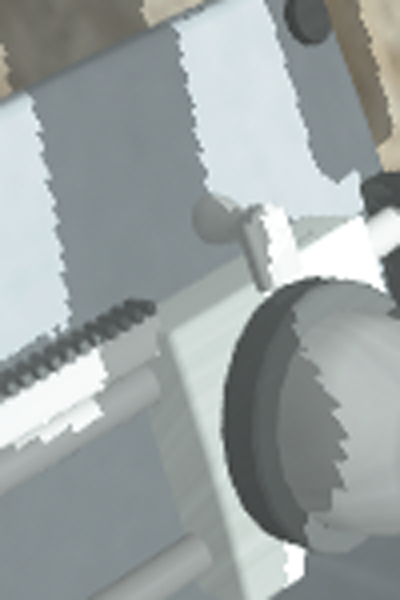

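```bash
cat >> h.py <<'E'
O=np.array([.6125,-.0021,0]);YAW=-.1
RZ=R.from_euler('z',YAW).as_matrix()
def loc(p): return (RZ.T@(np.asarray(p)-O)).round(4)
def wor(p): return RZ@np.asarray(p)+O
E
python3 - <<'E'
from h import *
s=robot.read_state()
for n,(u,v),zs in [("cone",(213,218),(.034,.05)),("arm end",(258,245),(.034,.05)),("front L",(170,335),(.045,)),("fit edge",(300,285),(.045,.105)),("bolt",(308,18),(.022,))]:
    for z in zs: print(n,z,loc(watz(412+u/4,40+v/4,s,z)))
print("wheel",loc([.5687,-.1178,.108]))
for y in (.085,.09,.095,.1,.105):
  print(y,[(4*(np.array(wproj(wor([-.03,y,z]),s))-[412,40])).round() for z in (.018,.034,.045)])
E
```

```text
cone 0.034 [-0.0324  0.0905  0.034 ]
cone 0.05 [-0.0371  0.0781  0.05  ]
arm end 0.034 [-0.0216  0.1011  0.034 ]
arm end 0.05 [-0.0271  0.088   0.05  ]
front L 0.045 [-0.0181  0.0596  0.045 ]
fit edge 0.045 [-0.0123  0.101   0.045 ]
fit edge 0.105 [-0.0362  0.0494  0.105 ]
bolt 0.022 [-0.0614  0.1574  0.022 ]
wheel [-0.032  -0.1195  0.108 ]
0.085 [array([161., 237.]), array([201., 237.]), array([231., 237.])]
0.09 [array([175., 229.]), array([215., 229.]), array([245., 229.])]
0.095 [array([189., 221.]), array([229., 221.]), array([259., 220.])]
0.1 [array([202., 214.]), array([243., 213.]), array([273., 212.])]
0.105 [array([216., 206.]), array([257., 205.]), array([287., 204.])]
```

Request:
send_rows([
  {"wx": 0,"wy": -0.004,"wz": 0.07,"dx": 0.1,"dy": -0.05,"dz": 0,"fingers": 200},
  {"wx": 0,"wy": 0,"wz": 0.1,"dx": 0,"dy": 0,"dz": 0,"fingers": 200},
  {"wx": 0,"wy": 0,"wz": 0.1,"dx": 0,"dy": 0,"dz": 0,"fingers": 200},
  {"wx": 0,"wy": 0,"wz": 0.08,"dx": 0,"dy": 0,"dz": 0,"fingers": 200},
  {"wx": 0,"wy": 0,"wz": 0,"dx": 0,"dy": 0,"dz": 0,"fingers": 200},
  {"wx": 0,"wy": 0,"wz": 0,"dx": 0,"dy": 0,"dz": 0,"fingers": 200},
])

```text
t: 7.22
tool_pos: [0.5667, -0.1174, 0.0921]
orientation: [-0.416, -3.112, 0.005]
force: [0.2, 0.0, 0.4]
opening: 0.0593
```

```bash
python3 -c "
from h import *
rep();s=snap('wrist','w7.png',(352,0,512,120),5)
print([(5*(np.array(wproj(wor([-.03,.1,z]),s))-[352,0])).round() for z in (.018,.034,.045)])"
```

```text
t 7.22 tcp [ 0.5667 -0.1174  0.0921] grasp [ 0.5667 -0.1174  0.1111] yang 1.305 level turn [ 0.0028 -0.0027  0.    ] q6 -1.595 F [0.2 0.  0.4] T [ 0.25 -0.12  0.06] op 0.0593
[array([611., 835.]), array([660., 852.]), array([696., 864.])]
```

View pics/w7.png

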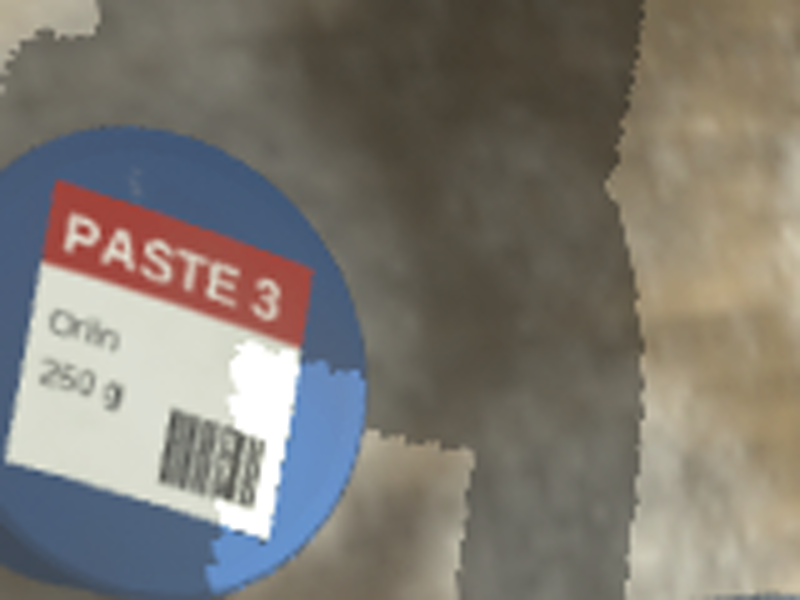

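```bash
python3 -c "
import cv2
a=cv2.imread('pics/raw_w7.png')[120:240,402:512];cv2.imwrite('pics/w7c.png',cv2.resize(a,None,fx=5,fy=5,interpolation=cv2.INTER_CUBIC))"
```

```text
(no output)
```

View pics/w7c.png

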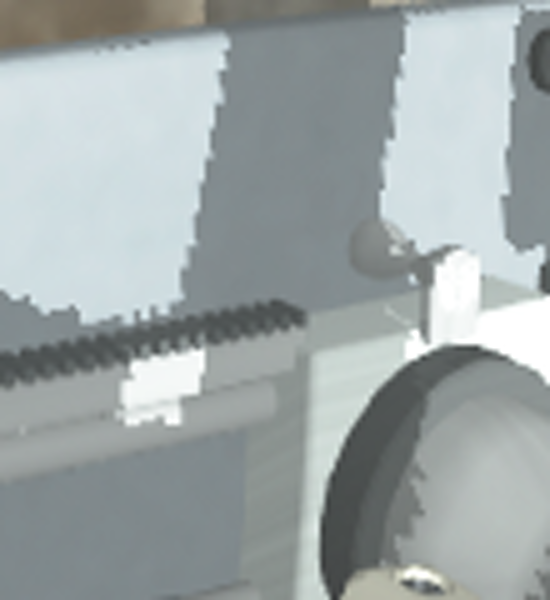

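```bash
python3 - <<'E'
from h import *
s=robot.read_state()
def f(n,u,v,z): print(n,z,loc(watz(402+u/5,120+v/5,s,z)))
f("base centre",376,248,.02);f("tip",422,264,.036);f("ptr arm centre top",455,262,.05);f("blk top corner",313,352,.045);f("blk bot corner",308,318,.03)
f("blk bot corner",308,318,.023)
for z in (.018,.036,.034,.056):print(z,(5*(np.array(wproj(wor([-.03,.1,z]),s))-[402,120])).round())
E
```

```text
base centre 0.02 [-0.0275  0.1025  0.02  ]
tip 0.036 [-0.0279  0.1015  0.036 ]
ptr arm centre top 0.05 [-0.0319  0.0975  0.05  ]
blk top corner 0.045 [-0.0187  0.0653  0.045 ]
blk bot corner 0.03 [-0.0196  0.0757  0.03  ]
blk bot corner 0.023 [-0.0169  0.0813  0.023 ]
0.018 [362. 235.]
0.036 [417. 254.]
0.034 [411. 252.]
0.056 [484. 278.]
```

Request:
send_rows([
  {"wx": 0,"wy": 0,"wz": 0,"dx": 0,"dy": 0,"dz": 0,"fingers": 0},
  {"wx": 0,"wy": 0,"wz": 0,"dx": 0,"dy": 0,"dz": 0,"fingers": 0},
  {"wx": 0,"wy": 0,"wz": 0,"dx": 0,"dy": 0,"dz": 0,"fingers": 0},
  {"wx": 0,"wy": 0,"wz": 0,"dx": 0,"dy": 0,"dz": 0,"fingers": 0},
  {"wx": 0,"wy": 0,"wz": 0,"dx": 0,"dy": 0,"dz": 2,"fingers": 0},
  {"wx": 0,"wy": 0,"wz": 0,"dx": 0,"dy": 0,"dz": 3,"fingers": 0},
  {"wx": 0,"wy": 0,"wz": 0,"dx": 0,"dy": 0,"dz": 3,"fingers": 0},
  {"wx": 0,"wy": 0,"wz": -0.06,"dx": 0,"dy": 0,"dz": 0,"fingers": 0},
  {"wx": 0,"wy": 0,"wz": -0.12,"dx": -0.6,"dy": 0.8,"dz": 0,"fingers": 0},
  {"wx": 0,"wy": 0,"wz": -0.12,"dx": -0.6,"dy": 0.8,"dz": 0,"fingers": 0},
  {"wx": 0,"wy": 0,"wz": -0.12,"dx": -0.6,"dy": 0.8,"dz": 0,"fingers": 0},
  {"wx": 0,"wy": 0,"wz": -0.12,"dx": -0.6,"dy": 0.8,"dz": 0,"fingers": 0},
  {"wx": 0,"wy": 0,"wz": -0.12,"dx": -0.6,"dy": 0.8,"dz": 0,"fingers": 0},
  {"wx": 0,"wy": 0,"wz": -0.12,"dx": -0.6,"dy": 0.8,"dz": 0,"fingers": 0},
  {"wx": 0,"wy": 0,"wz": -0.12,"dx": -0.6,"dy": 0.8,"dz": 0,"fingers": 0},
  {"wx": 0,"wy": 0,"wz": -0.12,"dx": -0.6,"dy": 0.8,"dz": 0,"fingers": 0},
  {"wx": 0,"wy": 0,"wz": -0.12,"dx": -0.6,"dy": 0.8,"dz": 0,"fingers": 0},
  {"wx": 0,"wy": 0,"wz": -0.12,"dx": -0.6,"dy": 0.8,"dz": 0,"fingers": 0},
  {"wx": 0,"wy": 0,"wz": -0.12,"dx": 0,"dy": 0.4,"dz": 0,"fingers": 0},
  {"wx": 0,"wy": 0,"wz": -0.12,"dx": 0,"dy": 0.4,"dz": 0,"fingers": 0},
])

```text
t: 8.93
tool_pos: [0.5037, -0.0265, 0.177]
orientation: [-2.496, -1.908, -0.0]
force: [-0.4, -0.5, 0.9]
opening: 0.093
```

```bash
python3 -c "
from h import *
s=rep();s=snap('wrist','w8.png',None,1.5);print(s['q'])
print([(1.5*(np.array(wproj(wor([-.03,.1,z]),s)))).round() for z in (.018,.034,.045)])"
```

```text
t 8.93 tcp [ 0.5037 -0.0265  0.177 ] grasp [ 0.5037 -0.0265  0.196 ] yang -0.265 level turn [-0.0001  0.0001  0.    ] q6 0.111 F [-0.4 -0.5  0.9] T [-0.06 -0.03 -0.02] op 0.093
[-1.54249326e-01 -1.07226899e-01  1.80396023e+00  1.40533011e-04
  1.44474894e+00  1.10967946e-01]
[array([460.,  71.]), array([463.,  66.]), array([466.,  63.])]
```

View pics/w8.png

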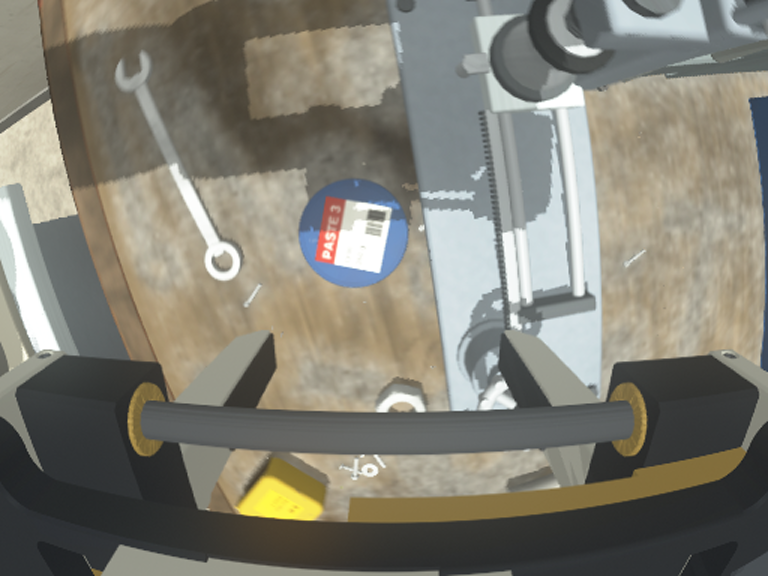

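```bash
python3 -c "
import cv2
a=cv2.imread('pics/raw_w8.png')[10:80,270:370];cv2.imwrite('pics/w8c.png',cv2.resize(a,None,fx=7.5,fy=7.5,interpolation=cv2.INTER_CUBIC))"
```

```text
(no output)
```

View pics/w8c.png

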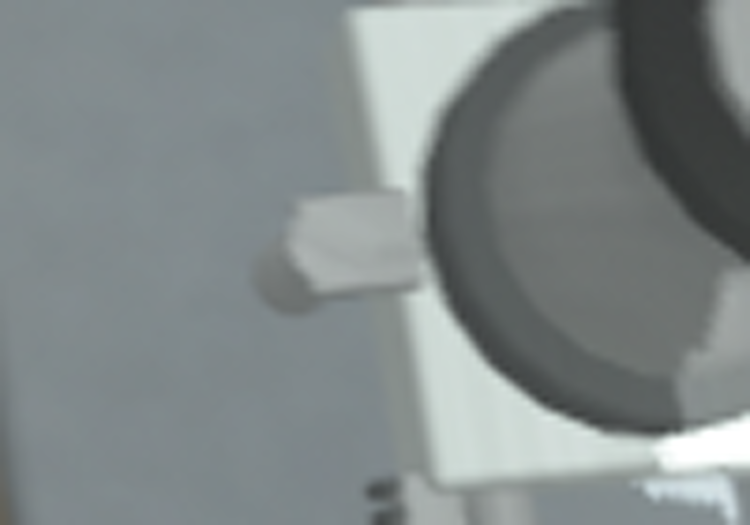

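Request:
send_rows([
  {"wx": 0,"wy": 0,"wz": 0,"dx": -2,"dy": 0,"dz": 0,"fingers": 0},
  {"wx": 0,"wy": 0,"wz": 0,"dx": -2.5,"dy": 1,"dz": 0,"fingers": 0},
  {"wx": 0,"wy": 0,"wz": 0,"dx": -1.5,"dy": 2,"dz": 0,"fingers": 0},
  {"wx": 0,"wy": 0,"wz": 0,"dx": 0,"dy": 1.5,"dz": 0,"fingers": 0},
  {"wx": 0,"wy": 0,"wz": 0,"dx": 0,"dy": 0,"dz": 0,"fingers": 0},
  {"wx": 0,"wy": 0,"wz": 0,"dx": 0,"dy": 0,"dz": 0,"fingers": 0},
])

```text
t: 9.48
tool_pos: [0.4417, 0.0197, 0.1769]
orientation: [2.493, 1.911, 0.001]
force: [-0.3, -0.3, 0.5]
opening: 0.0931
```

```bash
python3 -c "
from h import *
s=rep();s=snap('wrist','w9.png',None,1.5)
p=np.array(wproj(wor([-.03,.1,.035]),s));print(p*1.5)
c=R.from_rotvec(s['orientation']).as_matrix()@np.array(robot.camera_info('wrist')['tool_from_camera'])[:3,3]+s['tool_pos'];print('cam',c,loc(c))
u,v=[int(max(0,k-40)) for k in p]
a=cv2.imread('pics/raw_w9.png')[v:v+80,u:u+80];print(u,v);cv2.imwrite('pics/w9c.png',cv2.resize(a,None,fx=7,fy=7,interpolation=cv2.INTER_CUBIC))"
```

```text
t 9.48 tcp [0.4417 0.0197 0.1769] grasp [0.4417 0.0197 0.1959] yang -0.263 level turn [0.0002 0.0009 0.    ] q6 0.191 F [-0.3 -0.3  0.5] T [ 0.01 -0.07  0.07] op 0.0931
[561.46307277 112.89334384]
cam [0.46027001 0.09045891 0.34333961] [-0.1607  0.0769  0.3433]
334 35
```

View pics/w9.png

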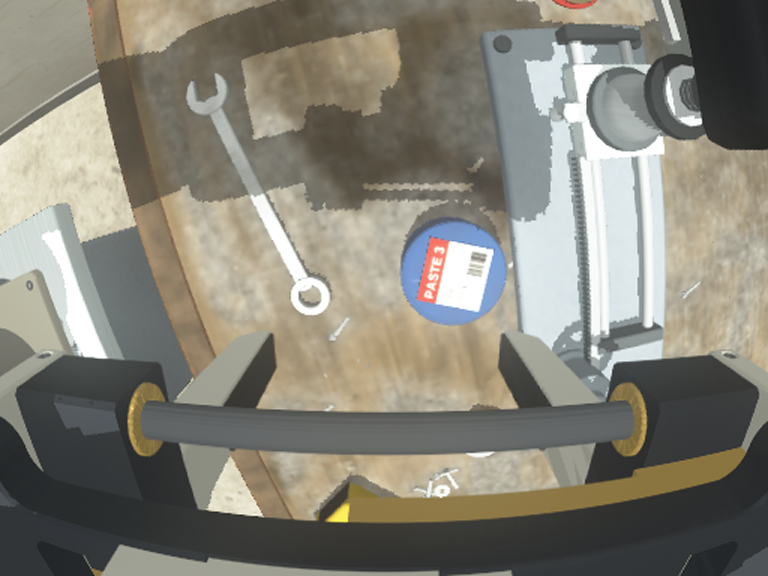

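View pics/w9c.png

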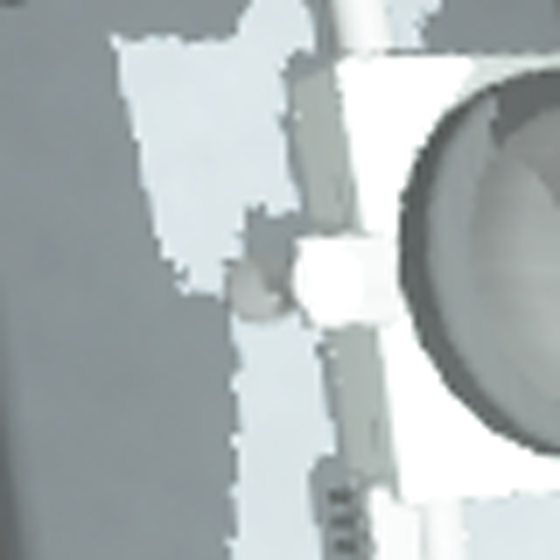

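```bash
python3 - <<'E'
from h import *
s=robot.read_state()
def f(n,u,v,*zs):
  for z in zs: print(n,z,loc(watz(334+u/7,35+v/7,s,z)))
f("base L",230,288,.018,.024);f("base bottom",258,320,.018,.024);f("base cen",260,286,.018,.03)
f("arm top edge",330,237,.045,.05);f("arm bot edge",330,324,.045,.05);f("arm left",295,283,.045)
f("blk top corner",338,60,.045);f("blk bot corner",398,500,.045)
E
```

```text
base L 0.018 [-0.032   0.1007  0.018 ]
base L 0.024 [-0.0344  0.1003  0.024 ]
base bottom 0.018 [-0.0279  0.0951  0.018 ]
base bottom 0.024 [-0.0303  0.0948  0.024 ]
base cen 0.018 [-0.0266  0.1007  0.018 ]
base cen 0.03 [-0.0316  0.0998  0.03  ]
arm top edge 0.045 [-0.0249  0.1054  0.045 ]
arm top edge 0.05 [-0.0272  0.1049  0.05  ]
arm bot edge 0.045 [-0.0271  0.0922  0.045 ]
arm bot edge 0.05 [-0.0293  0.0919  0.05  ]
arm left 0.045 [-0.0319  0.0988  0.045 ]
blk top corner 0.045 [-0.0185  0.1329  0.045 ]
blk bot corner 0.045 [-0.0194  0.0646  0.045 ]
```

Request:
send_rows([
  {"wx": 0,"wy": 0,"wz": 0,"dx": 1.5,"dy": -1.5,"dz": 0,"fingers": 0},
  {"wx": 0,"wy": 0,"wz": 0,"dx": 3,"dy": -3,"dz": 0,"fingers": 0},
  {"wx": 0,"wy": 0,"wz": 0,"dx": 3,"dy": -3,"dz": 0,"fingers": 0},
  {"wx": 0,"wy": 0,"wz": 0,"dx": 2,"dy": -2,"dz": 0,"fingers": 0},
  {"wx": 0,"wy": 0,"wz": 0,"dx": 1,"dy": -1,"dz": 0,"fingers": 0},
  {"wx": 0,"wy": 0,"wz": 0,"dx": 0,"dy": 0,"dz": 0,"fingers": 0},
  {"wx": 0,"wy": 0,"wz": 0,"dx": 0,"dy": 0,"dz": 0,"fingers": 0},
])

```text
t: 10.12
tool_pos: [0.5527, -0.0961, 0.176]
orientation: [2.485, 1.918, 0.001]
force: [-0.1, 0.7, -0.3]
opening: 0.0925
```

```bash
python3 -c "
from h import *
s=rep()"
```

```text
t 10.12 tcp [ 0.5527 -0.0961  0.176 ] grasp [ 0.5527 -0.0961  0.195 ] yang -0.256 level turn [0.0014 0.002  0.    ] q6 -0.007 F [-0.1  0.7 -0.3] T [-0.05 -0.06 -0.03] op 0.0925
```

Request:
send_rows([
  {"wx": 0,"wy": 0,"wz": 0,"dx": 1.4,"dy": -2.0,"dz": 0,"fingers": 0},
  {"wx": 0,"wy": 0,"wz": 0,"dx": 0,"dy": 0,"dz": 0,"fingers": 0},
  {"wx": 0,"wy": 0,"wz": 0,"dx": 0,"dy": 0,"dz": -1,"fingers": 0},
  {"wx": 0,"wy": 0,"wz": 0,"dx": 0,"dy": 0,"dz": -1.5,"fingers": 0},
  {"wx": 0,"wy": 0,"wz": 0,"dx": 0,"dy": 0,"dz": 0,"fingers": 0},
  {"wx": 0,"wy": 0,"wz": 0,"dx": 0,"dy": 0,"dz": 0,"fingers": 0},
])

```text
t: 10.62
tool_pos: [0.5639, -0.1141, 0.1483]
orientation: [-2.483, -1.923, 0.001]
force: [-0.1, 0.1, 0.5]
opening: 0.0933
```

```bash
python3 -c "
from h import *
s=rep()"
```

```text
t 10.62 tcp [ 0.5639 -0.1141  0.1483] grasp [ 0.5639 -0.1141  0.1673] yang -0.253 level turn [-0.0002 -0.0008 -0.    ] q6 -0.036 F [-0.1  0.1  0.5] T [-0.03 -0.04 -0.01] op 0.0933
```

Request:
send_rows([
  {"wx": 0,"wy": 0,"wz": 0,"dx": 0.45,"dy": -0.4,"dz": 0,"fingers": 0},
  {"wx": 0,"wy": 0,"wz": 0,"dx": 0,"dy": 0,"dz": -1.5,"fingers": 0},
  {"wx": 0,"wy": 0,"wz": 0,"dx": 0,"dy": 0,"dz": -1.5,"fingers": 0},
  {"wx": 0,"wy": 0,"wz": 0,"dx": 0,"dy": 0,"dz": -1,"fingers": 0},
  {"wx": 0,"wy": 0,"wz": 0,"dx": 0,"dy": 0,"dz": 0,"fingers": 0},
  {"wx": 0,"wy": 0,"wz": 0,"dx": 0,"dy": 0,"dz": 0,"fingers": 0},
])

```text
t: 11.12
tool_pos: [0.5699, -0.1168, 0.1107]
orientation: [2.478, 1.926, 0.004]
force: [-0.1, 0.0, -0.3]
opening: 0.093
```

```bash
python3 -c "
from h import *
s=rep()"
```

```text
t 11.12 tcp [ 0.5699 -0.1168  0.1107] grasp [ 0.5698 -0.1168  0.1297] yang -0.249 level turn [0.0009 0.0036 0.    ] q6 -0.041 F [-0.1  0.  -0.3] T [-0.07 -0.03  0.03] op 0.093
```

Request:
send_rows([
  {"wx": 0,"wy": 0.003,"wz": 0,"dx": -0.1,"dy": -0.1,"dz": -1.0,"fingers": 0},
  {"wx": 0,"wy": 0,"wz": 0,"dx": 0,"dy": 0,"dz": -0.7,"fingers": 0},
  {"wx": 0,"wy": 0,"wz": 0,"dx": 0,"dy": 0,"dz": 0,"fingers": 0},
  {"wx": 0,"wy": 0,"wz": 0,"dx": 0,"dy": 0,"dz": 0,"fingers": 200},
  {"wx": 0,"wy": 0,"wz": 0,"dx": 0,"dy": 0,"dz": 0,"fingers": 200},
  {"wx": 0,"wy": 0,"wz": 0,"dx": 0,"dy": 0,"dz": 0,"fingers": 200},
  {"wx": 0,"wy": 0,"wz": 0,"dx": 0,"dy": 0,"dz": 0,"fingers": 200},
  {"wx": 0,"wy": 0,"wz": 0,"dx": 0,"dy": 0,"dz": 0,"fingers": 200},
  {"wx": 0,"wy": 0,"wz": 0,"dx": 0,"dy": 0,"dz": 0,"fingers": 200},
], newtons=25)

```text
t: 11.87
tool_pos: [0.5682, -0.1178, 0.0949]
orientation: [-2.48, -1.928, 0.002]
force: [-5.9, 1.7, 1.2]
opening: 0.0598
```

```bash
python3 -c "
from h import *
s=rep()"
```

```text
t 11.87 tcp [ 0.5682 -0.1178  0.0949] grasp [ 0.5682 -0.1178  0.1139] yang -0.249 level turn [ 0.0008 -0.0013  0.    ] q6 -0.043 F [-5.9  1.7  1.2] T [ 0.24  1.29 -0.03] op 0.0598
```

Request:
send_rows([
  {"wx": 0,"wy": 0,"wz": 0.05,"dx": 0,"dy": 0,"dz": 0,"fingers": 200},
  {"wx": 0,"wy": 0,"wz": 0.06,"dx": 0,"dy": 0,"dz": 0,"fingers": 200},
  {"wx": 0,"wy": 0,"wz": 0,"dx": 0,"dy": 0,"dz": 0,"fingers": 200},
  {"wx": 0,"wy": 0,"wz": 0,"dx": 0,"dy": 0,"dz": 0,"fingers": 200},
])

```text
t: 12.2
tool_pos: [0.5681, -0.1177, 0.0949]
orientation: [-2.368, -2.064, 0.002]
force: [1.0, 0.1, -1.7]
opening: 0.0593
```

```bash
python3 -c "
from h import *
s=rep()"
```

```text
t 12.2 tcp [ 0.5681 -0.1177  0.0949] grasp [ 0.5681 -0.1177  0.1139] yang -0.137 level turn [ 0.0009 -0.0013  0.    ] q6 -0.155 F [ 1.   0.1 -1.7] T [-0.02  0.04  0.01] op 0.0593
```

Release, lift, and return to the viewing pose.

Request:
send_rows([
  {"wx": 0,"wy": 0,"wz": 0,"dx": 0,"dy": 0,"dz": 0,"fingers": 0},
  {"wx": 0,"wy": 0,"wz": 0,"dx": 0,"dy": 0,"dz": 0,"fingers": 0},
  {"wx": 0,"wy": 0,"wz": 0,"dx": 0,"dy": 0,"dz": 0,"fingers": 0},
  {"wx": 0,"wy": 0,"wz": 0,"dx": 0,"dy": 0,"dz": 0,"fingers": 0},
  {"wx": 0,"wy": 0,"wz": 0,"dx": 0,"dy": 0,"dz": 2,"fingers": 0},
  {"wx": 0,"wy": 0,"wz": 0,"dx": 0,"dy": 0,"dz": 3,"fingers": 0},
  {"wx": 0,"wy": 0,"wz": 0,"dx": -1,"dy": 1,"dz": 3,"fingers": 0},
  {"wx": 0,"wy": 0,"wz": 0,"dx": -2.5,"dy": 2.5,"dz": 0,"fingers": 0},
  {"wx": 0,"wy": 0,"wz": -0.03,"dx": -3,"dy": 3,"dz": 0,"fingers": 0},
  {"wx": 0,"wy": 0,"wz": -0.03,"dx": -3,"dy": 3,"dz": 0,"fingers": 0},
  {"wx": 0,"wy": 0,"wz": -0.03,"dx": -2,"dy": 3,"dz": 0,"fingers": 0},
  {"wx": 0,"wy": 0,"wz": -0.03,"dx": 0,"dy": 1,"dz": 0,"fingers": 0},
  {"wx": 0,"wy": 0,"wz": 0,"dx": 0,"dy": 0,"dz": 0,"fingers": 0},
  {"wx": 0,"wy": 0,"wz": 0,"dx": 0,"dy": 0,"dz": 0,"fingers": 0},
])

```text
t: 13.37
tool_pos: [0.4483, 0.0207, 0.1798]
orientation: [2.501, 1.897, 0.004]
force: [-0.3, -0.3, -0.1]
opening: 0.0934
```

```bash
python3 -c "
from h import *
s=rep();s=snap('wrist','w10.png',None,1.5)
p=np.array(wproj(wor([-.03,.1,.035]),s));print(p*1.5)
c=R.from_rotvec(s['orientation']).as_matrix()@np.array(robot.camera_info('wrist')['tool_from_camera'])[:3,3]+s['tool_pos'];print('cam',c,loc(c))
u,v=[int(max(0,k-40)) for k in p]
a=cv2.imread('pics/raw_w10.png')[v:v+80,u:u+80];print(u,v);cv2.imwrite('pics/w10c.png',cv2.resize(a,None,fx=7,fy=7,interpolation=cv2.INTER_CUBIC))"
```

```text
t 13.37 tcp [0.4483 0.0207 0.1798] grasp [0.4482 0.0207 0.1988] yang -0.273 level turn [0.0004 0.0038 0.    ] q6 0.205 F [-0.3 -0.3 -0.1] T [-0.05 -0.08 -0.01] op 0.0934
[549.99448295 114.40766706]
cam [0.46711001 0.09126396 0.34629918] [-0.154   0.0784  0.3463]
326 36
```

View pics/w10c.png

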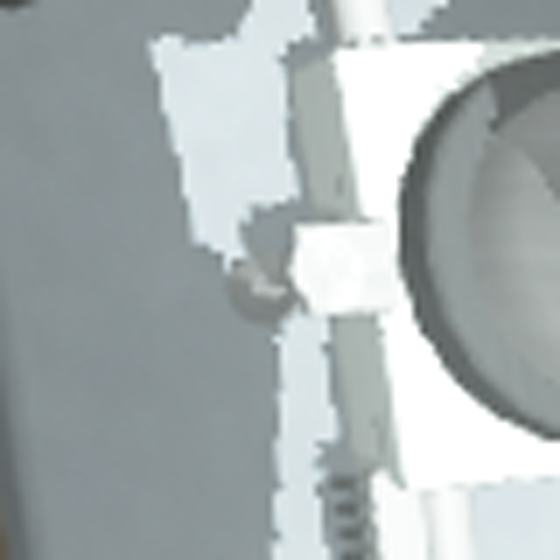

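```bash
python3 - <<'E'
from h import *
s=robot.read_state()
def f(n,u,v,*zs):
  for z in zs: print(n,z,loc(watz(326+u/7,36+v/7,s,z)))
f("base L",230,289,.018,.024);f("base bottom",260,323,.018,.024)
f("arm top edge",330,225,.045);f("arm bot edge",335,312,.045);f("arm left",290,272,.045)
f("blk top corner",335,50,.045);f("blk bot corner",402,487,.045)
print(wor([-.095,.1,.227]),wor([-.08,.1,.29]))
E
```

```text
base L 0.018 [-0.0327  0.1005  0.018 ]
base L 0.024 [-0.0349  0.1001  0.024 ]
base bottom 0.018 [-0.0284  0.0945  0.018 ]
base bottom 0.024 [-0.0307  0.0942  0.024 ]
arm top edge 0.045 [-0.0246  0.1071  0.045 ]
arm bot edge 0.045 [-0.0262  0.0937  0.045 ]
arm left 0.045 [-0.0325  0.1004  0.045 ]
blk top corner 0.045 [-0.0185  0.1344  0.045 ]
blk bot corner 0.045 [-0.0191  0.0661  0.045 ]
[0.52795795 0.10688459 0.227     ] [0.54288301 0.10538709 0.29      ]
```

Request:
send_rows([
  {"wx": 0,"wy": 0,"wz": 0,"dx": 0,"dy": 0,"dz": 1.5,"fingers": 255},
  {"wx": 0,"wy": 0,"wz": 0,"dx": 0,"dy": 0,"dz": 3,"fingers": 255},
  {"wx": 0,"wy": 0,"wz": 0,"dx": 0,"dy": 0,"dz": 3,"fingers": 255},
  {"wx": 0,"wy": 0,"wz": 0,"dx": 0,"dy": 0,"dz": 3,"fingers": 255},
  {"wx": 0,"wy": 0,"wz": 0,"dx": 0,"dy": 0,"dz": 3,"fingers": 255},
  {"wx": 0,"wy": 0,"wz": 0,"dx": 0,"dy": 0,"dz": 3,"fingers": 255},
  {"wx": 0,"wy": 0,"wz": 0,"dx": 0,"dy": 0,"dz": 0,"fingers": 255},
  {"wx": 0,"wy": 0,"wz": 0,"dx": 2,"dy": 2,"dz": 0,"fingers": 255},
  {"wx": 0,"wy": 0,"wz": 0,"dx": 2.5,"dy": 2.5,"dz": 0,"fingers": 255},
  {"wx": 0,"wy": 0,"wz": 0,"dx": 2,"dy": 2,"dz": 0,"fingers": 255},
  {"wx": 0,"wy": 0,"wz": 0,"dx": 0,"dy": 0,"dz": 0,"fingers": 255},
  {"wx": 0,"wy": 0,"wz": 0,"dx": 0,"dy": 0,"dz": 0,"fingers": 255},
], newtons=20)

```text
t: 14.42
tool_pos: [0.5213, 0.0735, 0.3497]
orientation: [2.51, 1.885, -0.005]
force: [0.4, -0.4, 0.3]
opening: 0.0177
```

```bash
python3 -c "
from h import *
s=rep();s=snap('wrist','w11.png',None,1.5)
for x in (wor([-.085,.1,.29]),wor([-.095,.1,.227])):print(x,np.array(wproj(x,s))*1.5)"
```

```text
t 14.42 tcp [0.5213 0.0735 0.3497] grasp [0.5214 0.0736 0.3687] yang -0.283 level turn [ 0.0043 -0.0006  0.    ] q6 0.328 F [ 0.4 -0.4  0.3] T [-0.07 -0.01  0.03] op 0.0177
[0.53790799 0.10588626 0.29      ] [400.78375043 239.7772326 ]
[0.52795795 0.10688459 0.227     ] [382.65959685 226.46238586]
```

View pics/w11.png

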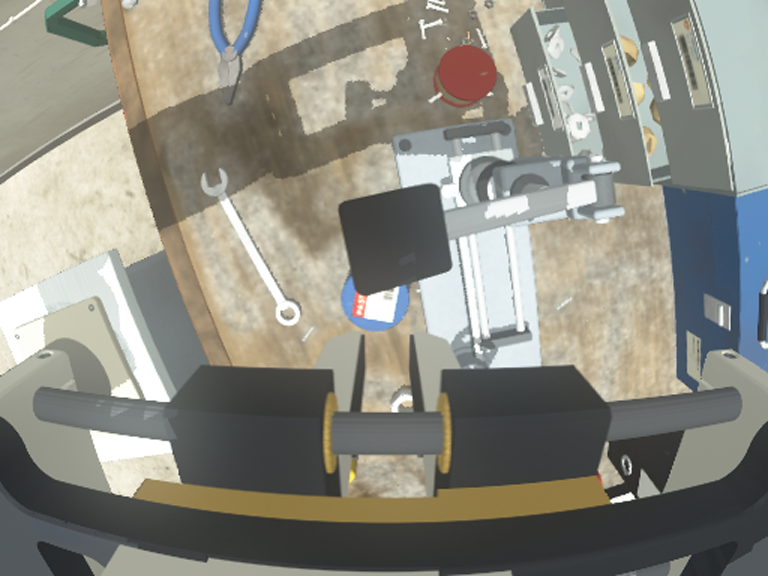

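Request:
send_rows([
  {"wx": 0,"wy": 0,"wz": 0,"dx": 0.6,"dy": 1.5,"dz": 0,"fingers": 255},
  {"wx": 0,"wy": 0,"wz": 0,"dx": 0.6,"dy": 1.4,"dz": -1,"fingers": 255},
  {"wx": 0,"wy": 0,"wz": 0,"dx": 0,"dy": 0,"dz": -1.5,"fingers": 255},
  {"wx": 0,"wy": 0,"wz": 0,"dx": 0,"dy": 0,"dz": -1,"fingers": 255},
  {"wx": 0,"wy": 0,"wz": 0,"dx": 0,"dy": 0,"dz": 0,"fingers": 255},
  {"wx": 0,"wy": 0,"wz": 0,"dx": 0,"dy": 0,"dz": 0,"fingers": 255},
])

```text
t: 14.97
tool_pos: [0.533, 0.0987, 0.31]
orientation: [2.515, 1.879, -0.01]
force: [-0.6, 0.7, 0.0]
opening: 0.0004
```

```bash
python3 -c "
from h import *
s=rep()"
```

```text
t 14.97 tcp [0.533  0.0987 0.31  ] grasp [0.533  0.0989 0.329 ] yang -0.288 level turn [ 0.0058 -0.0033  0.    ] q6 0.379 F [-0.6  0.7  0. ] T [ 0.01 -0.09  0.  ] op 0.0004
```

Request:
send_rows([
  {"wx": 0,"wy": 0,"wz": 0,"dx": 0,"dy": 0.7,"dz": -0.5,"fingers": 255},
  {"wx": 0,"wy": 0,"wz": 0,"dx": 0,"dy": 0,"dz": -0.8,"fingers": 255},
  {"wx": 0,"wy": 0,"wz": 0,"dx": 0,"dy": 0,"dz": -0.8,"fingers": 255},
  {"wx": 0,"wy": 0,"wz": 0,"dx": 0,"dy": 0,"dz": -0.8,"fingers": 255},
  {"wx": 0,"wy": 0,"wz": 0,"dx": 0,"dy": 0,"dz": -0.8,"fingers": 255},
])

```text
t: 15.38
tool_pos: [0.534, 0.1058, 0.2743]
orientation: [2.513, 1.875, -0.001]
force: [-1.5, -0.5, 4.0]
opening: 0.0008
```

```bash
python3 -c "
from h import *
s=rep()"
```

```text
t 15.38 tcp [0.534  0.1058 0.2743] grasp [0.534  0.1059 0.2933] yang -0.289 level turn [0.0052 0.003  0.    ] q6 0.394 F [-1.5 -0.5  4. ] T [0.   0.3  0.09] op 0.0008
```

Contact, ~4 N. Press on toward 0.23.

Request:
send_rows([
  {"wx": 0,"wy": 0,"wz": 0,"dx": 0,"dy": 0,"dz": -0.8,"fingers": 255},
  {"wx": 0,"wy": 0,"wz": 0,"dx": 0,"dy": 0,"dz": -0.8,"fingers": 255},
  {"wx": 0,"wy": 0,"wz": 0,"dx": 0,"dy": 0,"dz": -0.8,"fingers": 255},
  {"wx": 0,"wy": 0,"wz": 0,"dx": 0,"dy": 0,"dz": -0.7,"fingers": 255},
  {"wx": 0,"wy": 0,"wz": 0,"dx": 0,"dy": 0,"dz": -0.5,"fingers": 255},
  {"wx": 0,"wy": 0,"wz": 0,"dx": 0,"dy": 0,"dz": 0,"fingers": 255},
  {"wx": 0,"wy": 0,"wz": 0,"dx": 0,"dy": 0,"dz": 0,"fingers": 255},
])

```text
t: 15.97
tool_pos: [0.5325, 0.1061, 0.2344]
orientation: [2.514, 1.877, -0.002]
force: [-2.4, -0.1, 7.5]
opening: 0.0007
```

```bash
python3 -c "
from h import *
s=rep()"
```

```text
t 15.97 tcp [0.5325 0.1061 0.2344] grasp [0.5324 0.1062 0.2534] yang -0.288 level turn [0.0042 0.0019 0.    ] q6 0.394 F [-2.4 -0.1  7.5] T [-0.05  0.39  0.01] op 0.0007
```

Request:
send_rows([
  {"wx": 0,"wy": 0,"wz": 0,"dx": 0,"dy": 0,"dz": -0.4,"fingers": 255},
  {"wx": 0,"wy": 0,"wz": 0,"dx": 0,"dy": 0,"dz": -0.3,"fingers": 255},
  {"wx": 0,"wy": 0,"wz": 0,"dx": 0,"dy": 0,"dz": 0,"fingers": 255},
  {"wx": 0,"wy": 0,"wz": 0,"dx": 0,"dy": 0,"dz": 0,"fingers": 255},
])

```text
t: 16.3
tool_pos: [0.5321, 0.1062, 0.2281]
orientation: [2.513, 1.877, 0.0]
force: [-3.7, -0.2, 7.9]
opening: 0.0005
```

```bash
python3 -c "
from h import *
s=rep();s=snap('scene','s12.png',(220,140,320,240),5.8);s=snap('wrist','w12.png',None,1.5)
snap('top','t12.png',(180,125,350,245),4.6)
rep()
for x in (wor([-.095,.1,.227]),wor([-.03,.1,.035])):print(x,np.array(wproj(x,s))*1.5)"
```

```text
t 16.3 tcp [0.5321 0.1062 0.2281] grasp [0.5321 0.1063 0.2471] yang -0.288 level turn [0.0039 0.0031 0.    ] q6 0.394 F [-3.7 -0.2  7.9] T [-0.05  0.59  0.01] op 0.0005
t 16.45 tcp [0.5321 0.1062 0.2282] grasp [0.5321 0.1063 0.2472] yang -0.288 level turn [0.0038 0.0031 0.    ] q6 0.394 F [-3.7 -0.1  8.3] T [-0.06  0.6   0.02] op 0.0003
[0.52795795 0.10688459 0.227     ] [377.37644682 351.81324604]
[0.59263322 0.10039542 0.035     ] [458.65815847 242.29184935]
```

View pics/s12.png

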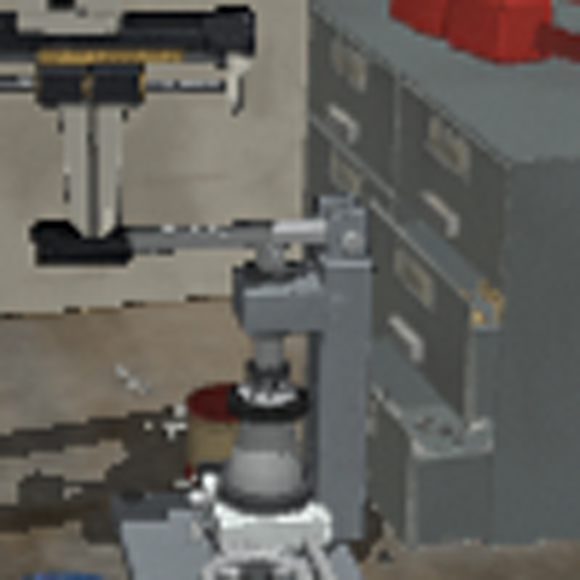

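View pics/w12.png

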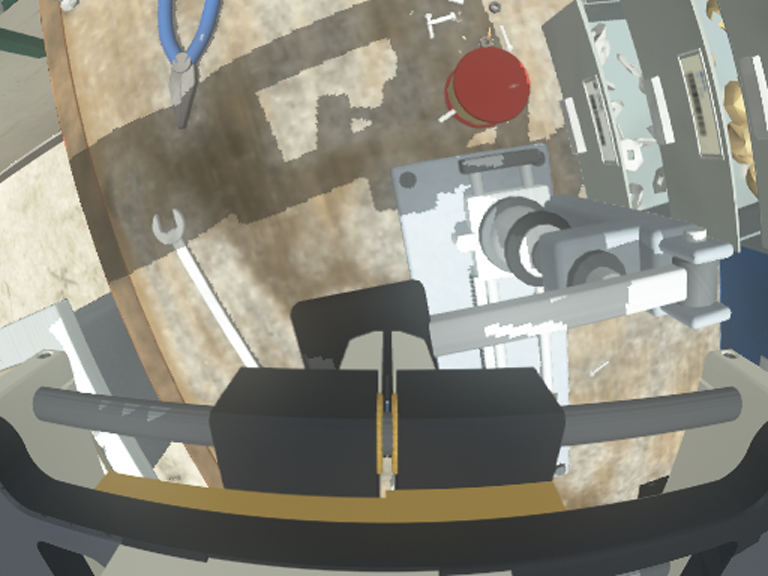

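View pics/t12.png

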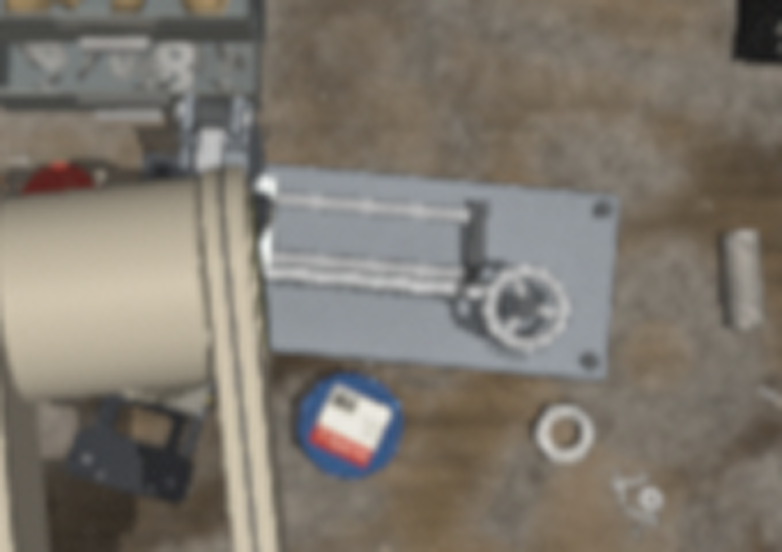

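```bash
python3 -c "
from h import *
rep();print(robot.close_job())"
```

```text
t 16.45 tcp [0.5321 0.1062 0.2282] grasp [0.5321 0.1063 0.2472] yang -0.288 level turn [0.0038 0.0031 0.    ] q6 0.394 F [-3.7 -0.1  8.3] T [-0.06  0.6   0.02] op 0.0003
the job is handed in; nothing more can be done
None
```

The fitting is lined up under the seal, and the job was handed in at about 16.5 s with the arm still holding the lever level; the verdict isn't known.

- **Pointers:** With the lever up, I turned the handwheel anticlockwise about 3.46 rad in two grips. After the first grip the wrist camera showed the carriage about 2 mm short. After a 0.11 rad correction, the two pointers read 0.1004 m and 0.1003 m along the tester's y axis.
- **Lever:** I pressed the paddle with the closed fingers. In the last pictures the lever looks level and the seal sits on the fitting. The fingertips stood at z = 0.228 m against 0.227 m for level, with about 8 N on the tool.
- **Loose things:** The tin, nut and nipple are where they started in the last top picture. The reel is partly hidden by the arm there, but the arm never went near it.

I didn't measure the pointers again while the lever was down, and I judged the seal's contact only from the scene picture and the force. No check failed or disagreed.

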